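# Shim the rocking balance

## Task

The laboratory balance rocks because the foot under one display-end corner, the one nearest the wooden wedge, is too short. Using the fingertips only, slide the wedge along the bench, thin end first, under that foot until it sits snug and takes up the gap without jacking the balance out of level; then press down firmly on top of that corner (about 10 N) to check that it no longer rocks, and move clear, leaving the wedge in place. Do not pick up the wedge or the balance, do not shove the balance along the bench, and leave everything else standing where it is.

Things in the scene. Friction and masses are not known exactly. Their poses are not given: they have to be found in the camera images.
- balance: White balance, loose, 3 kg, 260 (x) x 200 (y) mm; flat top 77 mm up; round steel pan (130 mm across, top at 89 mm) on its +x half, display flush on the -x half. Origin: centre of its footprint at bench level, z up, -x to the display end. Level on three rubber feet 26 mm across (x,y = -105,+78; +105,+78; +105,-78 mm); the fourth (-105,-78) is short. Housing's underside is 22 mm up.
- short_foot (a point): Centre of the underside of the short foot, a flat-ended rubber cylinder 26 mm across, 9 mm above the bench; axes as the balance. The housing's sides are 25 mm away towards the balance's -x and 22 mm towards its -y. A wedge pushed under it meets the foot's edge; from then a push of about 4 to 8 N goes on to lift the corner.
- press_spot (a point): Point on the flat top of the balance straight above the short foot, 77 mm above the bench: press here, within 40 mm. Unshimmed, the corner dips 9 mm under a press of about 3 to 5 N.
- wedge: Wooden wedge, loose, 80 g, 110 mm long (own x), 46 mm wide; thickness falls evenly from 20 mm at the upright butt face (x = -55 mm) to 2 mm at the thin end (x = +55). Origin: centre of its underside, z up. Three dark cross lines near the butt. It starts out from the balance's -y side, thin end roughly towards the short foot. Slides freely under 1 N; stays put once wedged.
- flask: Bystander: amber conical flask, 82 mm across, 135 mm tall; origin at the centre of its underside.
- bottle: Bystander: white bottle with blue cap, 60 mm across, 150 mm tall; origin at the centre of its underside.
- weight: Bystander: steel 200 g weight with a knob, 32 mm across, 56 mm tall; origin at the centre of its underside.
- beaker: Bystander: glass beaker, 70 mm across, 90 mm tall; origin at the centre of its underside.
- block: Bystander: flat rectangular wooden block 50 x 70 x 20 mm, the wedge's material but not tapered; origin at the centre of its underside.
- dishes: Bystander: clear round dishes, 90 mm across, 30 mm tall; origin at the centre of the underside.
Not all that is in view belongs to the job. Leave any purple or turquoise look-alike of the wedge alone.

How it is judged:
On the way, in this order (a step that is already met when the one before it is completed fails the run):
1. the wedge is under the short foot and takes load from it, the balance still level within 1 degree (contact force between wedge and balance above 0.3 N and y of short_foot in the frame of wedge between -0.023 and 0.023 m and x of short_foot in the frame of wedge between -0.055 and 0.055 m and angle between balance's own z axis and vertical below 0.0175 rad), for 0.2 s.
2. fingertips press on the corner above the short foot with more than 6 N and the balance stays level within 1 degree (contact force between the fingers and balance above 6 N and horizontal distance between the grasp point and press_spot below 0.045 m and angle between balance's own z axis and vertical below 0.0175 rad), for 0.2 s.
At the end, for the whole second after the job is handed in: The wedge lies flat on the bench under the short foot (foot centre within the wedge's outline) and carries load from it (over 0.3 N); the balance is level within 1 degree and within 20 mm of where it stood; all at rest (all of step 1 and distance of balance from where it was at the start of the episode below 0.02 m and linear speed of each of wedge, balance below 0.01 m/s and height (world z) of wedge below 0.006 m); the robot touches nothing.
It fails at once if the wedge is lifted off the bench or tipped up (height (world z) of wedge above 0.012 m or angle between wedge's own z axis and vertical above 0.3 rad).
It fails at once if the balance is shoved more than 20 mm, lifted or tipped over (distance of balance from where it was at the start of the episode above 0.02 m or angle between balance's own z axis and vertical above 0.1 rad).
It fails at once if a bystander is moved more than 20 mm (distance of any of flask, bottle, weight, beaker, block, dishes from where it was at the start of the episode above 0.02 m).
It also fails if it takes over 58 s, if anything falls off the work surface, if the arm or the gripper's body presses on something with over 40 N, if the wrist force passes 120 N, or if a joint passes its speed limit or range.

## Robot

A 7-joint arm with a two-finger parallel gripper is mounted at the origin on the work surface. World frame = base frame: x ahead of the robot, y to its left, z up, the work surface at z = 0. Lengths are in m, angles in rad, forces in N, time in s.
With the tool pointing down it reaches from about 0.425 to 0.95 m from the base axis. Payload 4.7 kg.
Tool frame: the origin (TCP) lies at the centre of the arm's flange, where the gripper is bolted on; the fingertips stand 182 mm ahead of it and the grasp point (between the pads) lies 164 mm ahead of it (env.tip_reach is the y of the fingertips in the tool frame, in m); y points along the fingers, z is the direction in which the jaws open and shut, and the axes are right-handed (so a half turn about y gives the same grasp; the last joint's range is limited). The gripper opens to 87 mm and grips with 3 to 60 N. Pads are 19 mm wide; open, the fingers measure 117 mm over their backs; the gripper's body (75 mm by 190 mm) begins 51 mm behind the grasp point.
Start: joints at [-1.279, 0.469, -0.049, 1.532, 0.024, 1.141, -0.082], TCP at [0.213, 0.641, 0.405] pointing down, gripper open.
Joint ranges: [-2.59, 2.59], [-0.33, 1.99], [-1.39, 1.29], [0.1, 2.45], [-1.04, 4.18], [0.21, 1.99], [-2.66, 2.66]. Speed limits (rad/s): [2.57, 2.57, 3.14, 3.14, 3.14, 3.14, 3.14].

## Interface

Orientations are given as a unit quaternion [x, y, z, w].
In Python, from workcell import telemetry, optics, ticket, env gives the robot as it stands.
- The arm moves only by the tool jog_arm, never from a script. Its argument "increments" is a list of rows, each an object of numbers: "fingers": the opening, from 0 (shut) to 1 (fully open); "tx", "ty", "tz": the shift along the tool's x, y, z in m; "roll": the turn about the tool's y in degrees. A call has 1 to 8 rows; each row is the pose to reach, as a shift and turn from the pose commanded when the call began, along the tool's axes at that moment; what a row does not reach only later rows make up. A row lasts 1/10 s, in which the tool goes at most 50 mm and 8.59 degrees, less where a joint would pass 70% of its speed; a pose out of reach is approached as far as the arm can. A call with a gripper value outside its range is refused whole. The fingers move at their own pace and stop on an object; the grip force is fixed at half the most. Time passes only in rows, so rows that repeat a pose let the fingers close. It gives the time, the measured TCP pose, the force and the opening at its end, in the units of the state.
- telemetry.observe(): the state, without advancing time (a new reading comes with each control period).
- optics.read_camera(name): name is "side" or "top" or "wrist"; returns the picture (420x560x3 uint8, blue, green, red); there is no depth.
- optics.calibration(name): a dict with "fx", "fy", "cx", "cy" (pixels), "distortion" ([k1, k2, p1, p2, k3] as OpenCV has them; the pictures are not rectified), "R" (3x3) and "t" (3): a world point X has camera coordinates R X + t; the wrist camera has in their place "tool_from_camera" (4x4, takes a point from camera to tool coordinates, whose origin is the TCP and whose axes are the tool frame's). Camera axes: x right, y down, z forward; pixel columns grow to the right and rows downward; lengths in m; the calibration is good to about 2 mm. A picture is of the moment at which its call begins: read the wrist's pose just before it. calibration takes no time and is no camera call.
- ticket.hand_in(): hands the job in, once; it reports no verdict.
The state is a dict: "time": time; "joint_positions": joint angles; "joint_vel": joint speeds; "tau": joint torques, N m; "ee_pos": TCP position; "tcp_rot": TCP orientation; "force": force on the tool from outside, world axes, zero at the start; "moment": the same for the moment, N m; "opening": opening from 0.0 (shut) to 1.0 (fully open).
Only numpy, scipy, OpenCV 4.12 (cv2) and the standard library are available. Lean on these libraries where they do the work, as an engineer would, in place of code of your own. Each camera call takes 0.05 s, during which the arm holds its last target.

## Working session

There is one attempt and no reset: what is moved stays moved. The work goes in short steps, Python scripts to look and compute and a tool call to move; the robot and the scene stay as the last step left them, time stands still between calls to the robot, and variables do not carry over. Pictures are saved under pics/ and viewed, and the job is handed in when it is done.

Besides the shell and the picture viewer there is one more tool, called after ">>>" as name(argument=value, ...), one argument or row to a line, values as JSON. jog_arm: Moves the arm, as the interface text tells. Its arguments: {"type":"object","properties":{"increments":{"type":"array","items":{"type":"object","properties":{"fingers":{"type":"number"},"tx":{"type":"number"},"ty":{"type":"number"},"tz":{"type":"number"},"roll":{"type":"number"}}}}},"required":["increments"]}

```bash
ls; mkdir -p pics
python3 - <<'E'
from workcell import telemetry, optics, ticket, env
import cv2
s=telemetry.observe()
print({k:s[k] for k in s})
print(env.tip_reach)
for n in ("side","top","wrist"):
    im=optics.read_camera(n); cv2.imwrite(f"pics/{n}0.png",im)
    print(n,optics.calibration(n))
E
```

```text
pics
{'time': 0.0, 'joint_positions': array([-1.27888038,  0.46944903, -0.04859571,  1.53367107,  0.02410072,
        1.14104696, -0.08228062]), 'joint_vel': array([-9.85966938e-05,  1.80479469e-03, -5.91721510e-04, -4.77692595e-04,
        5.42051879e-04,  4.17313757e-04,  3.58541274e-05]), 'tau': array([-2.87462472e-04, -5.07984066e+01, -8.04749597e-02, -2.36152124e+01,
       -6.11775066e-02,  3.81687807e-02,  1.77778215e-04]), 'ee_pos': array([0.21275619, 0.64033636, 0.40370366]), 'tcp_rot': array([ 0.69872947, -0.11300781,  0.11283568, -0.69733383]), 'force': array([-0.58525397, -0.65034739, -0.23004908]), 'moment': array([ 0.04014857, -0.02250927,  0.00187523]), 'opening': 0.9992968389455903}
0.1822
side {'fx': 491.399539934032, 'fy': 491.399539934032, 'cx': 284.5379873343575, 'cy': 211.5339257758054, 'distortion': array([-0.13329701,  0.        ,  0.        ,  0.        ,  0.        ]), 'R': array([[ 0.87273574, -0.48796309, -0.01497822],
       [-0.318348  , -0.54557804, -0.77524135],
       [ 0.37011738,  0.68134913, -0.63148753]]), 't': array([-0.46009145,  0.26376111,  0.7
[... 266 characters left out ...]
  [-0.98204744, -0.01817759, -0.18775621],
       [ 0.18726896,  0.02558087, -0.98197554]]), 't': array([0.07440723, 0.56729648, 0.72652023])}
wrist {'fx': 371.3946797184363, 'fy': 371.3946797184363, 'cx': 277.83138614892846, 'cy': 210.9841064693431, 'distortion': array([-0.04144633,  0.        ,  0.        ,  0.        ,  0.        ]), 'tool_from_camera': array([[-1.86948946e-04,  9.52703265e-01,  3.03902048e-01,
        -8.45752797e-02],
       [ 9.99746491e-04, -3.03901723e-01,  9.52702862e-01,
         2.13906472e-02],
       [ 9.99999483e-01,  4.81931802e-04, -8.95647639e-04,
        -4.78959609e-04],
       [ 0.00000000e+00,  0.00000000e+00,  0.00000000e+00,
         1.00000000e+00]])}
```

View pics/top0.png

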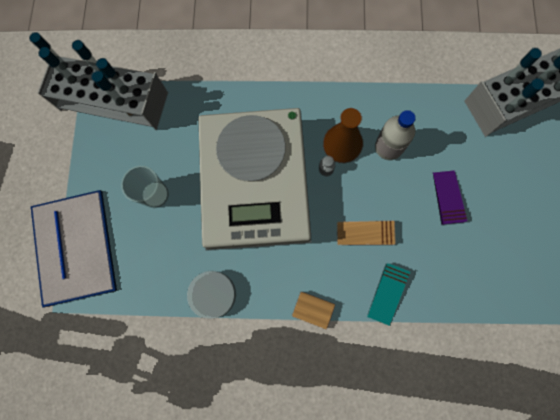

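View pics/side0.png

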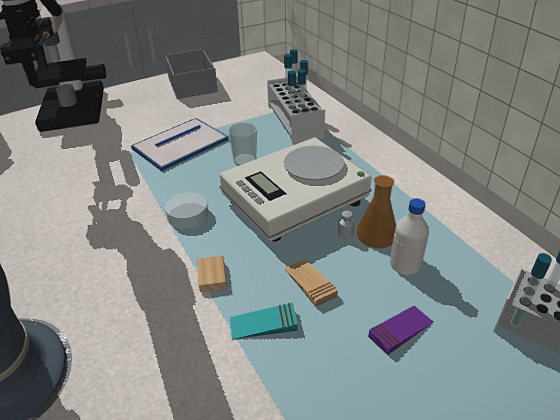

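View pics/wrist0.png

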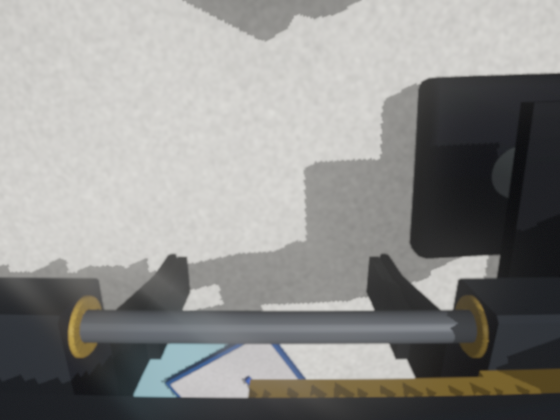

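The top view shows the balance at about (253,178) with its display end at the bottom. The wooden wedge is at about (367,233), with its three lines (butt) on the right and its thin end towards the short foot. The flask is at (344,140), the weight at (327,165), the block at (314,310) and the decoys at (450,197) and (390,293). I'll zoom in to measure.

```bash
cat > h.py <<'E'
import numpy as np, cv2
from workcell import telemetry, optics, ticket, env
from scipy.spatial.transform import Rotation as Rot
def K(c): return np.array([[c['fx'],0,c['cx']],[0,c['fy'],c['cy']],[0,0,1.]])
def back(name,uv,z):
    c=optics.calibration(name); n=cv2.undistortPoints(np.array(uv,float).reshape(-1,1,2),K(c),c['distortion']).reshape(-1,2)
    R=np.array(c['R']);t=np.array(c['t']);o=-R.T@t
    d=np.c_[n,np.ones(len(n))]@R
    z=np.broadcast_to(z,len(n))
    return o+d*((z-o[2])/d[:,2])[:,None]
def proj(name,X):
    c=optics.calibration(name)
    return cv2.projectPoints(np.array(X,float).reshape(-1,1,3),cv2.Rodrigues(np.array(c['R']))[0],np.array(c['t']),K(c),c['distortion'])[0].reshape(-1,2)
def pose2(x,y,a,P):
    P=np.array(P,float);c,s=np.cos(a),np.sin(a)
    return np.c_[x+c*P[:,0]-s*P[:,1],y+s*P[:,0]+c*P[:,1],P[:,2]]
def crop(im,u0,v0,u1,v1,k,fn):
    cv2.imwrite(fn,cv2.resize(im[v0:v1,u0:u1],None,fx=k,fy=k,interpolation=cv2.INTER_CUBIC))
E
python3 - <<'E'
from h import *
t=cv2.imread('pics/top0.png'); s=cv2.imread('pics/side0.png')
crop(t,190,100,320,250,4,'pics/tb.png'); crop(t,290,200,410,280,6,'pics/tw.png'); crop(s,210,190,390,310,4,'pics/sw.png')
E
```

```text
(no output)
```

View pics/tb.png

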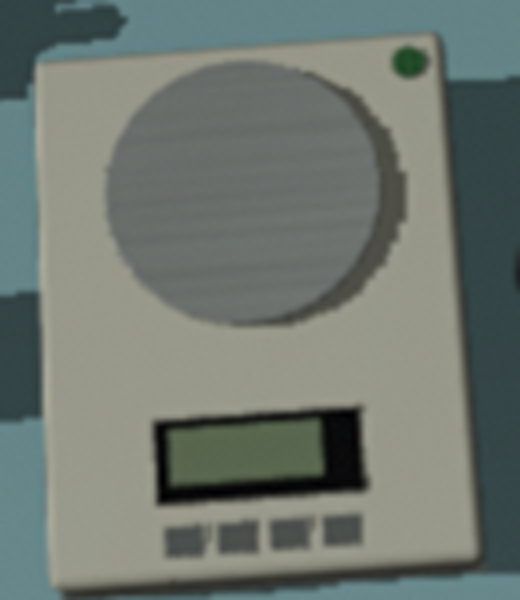

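View pics/tw.png

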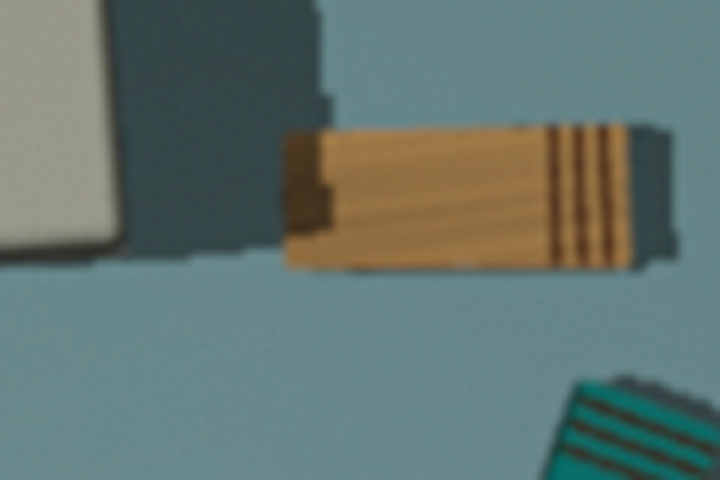

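View pics/sw.png

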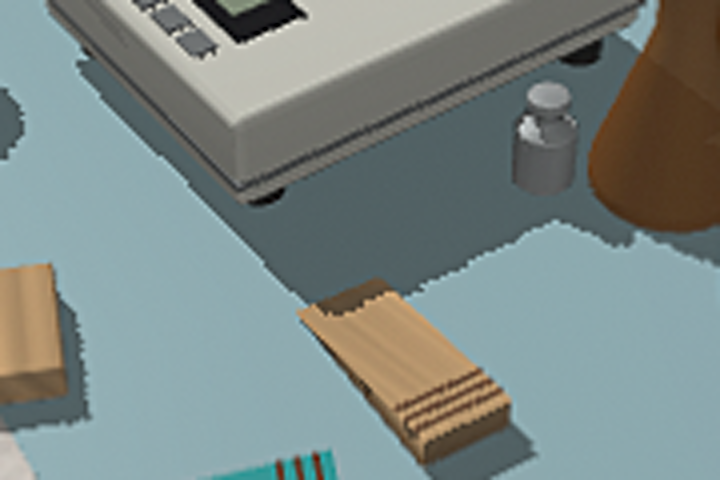

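```bash
cat > fit.py <<'E'
from h import *
from scipy.optimize import least_squares
BP=[(.13,.1,.077),(.13,-.1,.077),(-.13,-.1,.077),(-.13,.1,.077)]
WP=[(.055,-.023,.002),(.055,.023,.002),(-.055,-.023,.02),(-.055,.023,.02)]
E
python3 - <<'E'
from fit import *
b=np.array([(199,115),(299.5,108.3),(310.5,240),(203,246.5)])-.4
w=np.array([(337.5,221.8),(337.7,244.8),(395,220.7),(395.3,244.3)])-.4
B=back('top',b,.077);W=back('top',w,[.002,.002,.02,.02])
print(B,W)
c=optics.calibration('top');print('cam',-c['R'].T@c['t'])
# thin end order: image top = +x world ; wedge x axis -> +y so wedge y-> -x; image top = wedge -y
for P,uv,x0 in ((BP,b,(.6,.05,0)),(WP,w,(.55,-.2,1.6))):
    f=lambda p:(proj('top',pose2(*p,P))-uv).ravel()
    r=least_squares(f,x0);print(r.x,np.degrees(r.x[2]),f(r.x).round(2))
    if P is BP: bp=r.x
    else: wp=r.x
print('foot',pose2(*bp,[(-.105,-.078,.009)]))
d=wp
s=cv2.imread('pics/side0.png')
wb=[(-.055,-.023,0),(-.055,.023,0)]
for q in proj('side',pose2(*wp,WP+wb)): cv2.circle(s,tuple(int(round(v)) for v in q),1,(0,0,255),-1)
bb=[(-.13,-.1,.022),(-.13,.1,.022),(.13,-.1,.022)]
a=np.linspace(0,6.28,20)
ft=[(-.105+.013*np.cos(k),-.078+.013*np.sin(k),.009) for k in a]
for q in proj('side',pose2(*bp,BP+bb+ft)): cv2.circle(s,tuple(int(round(v)) for v in q),1,(255,0,0),-1)
crop(s,210,140,390,310,4,'pics/chk.png')
E
```

```text
[[0.75464128 0.25980145 0.077     ]
 [0.77063912 0.06531517 0.077     ]
 [0.5152627  0.04118717 0.077     ]
 [0.49942474 0.23608126 0.077     ]] [[ 0.56271778 -0.01500156  0.002     ]
 [ 0.5163772  -0.0154005   0.002     ]
 [ 0.56385764 -0.12591385  0.02      ]
 [ 0.51734048 -0.12531138  0.02      ]]
cam [0.41937183 0.06609765 0.82155448]
[0.63529234 0.15059841 0.08921271] 5.111511799342819 [-0.97 -0.6   1.44 -1.45  0.98  0.32 -1.47  1.35]
[ 0.54006852 -0.07040745  1.5784336 ] 90.43758331502175 [ 0.12  0.04  0.09 -0.13 -0.34  0.18  0.14 -0.07]
foot [[0.53765927 0.06355369 0.009     ]]
```

View pics/chk.png

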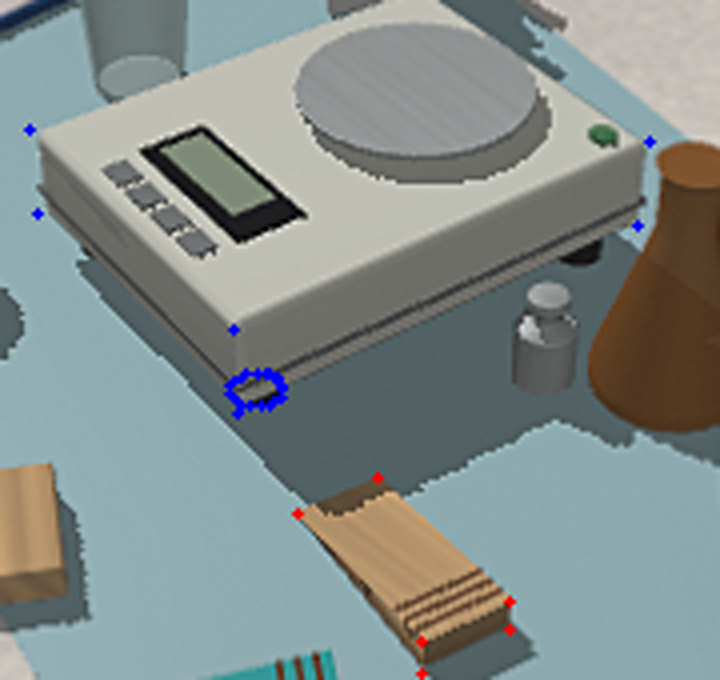

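Run:
```python
from h import *
s=telemetry.observe(); R=Rot.from_quat(s['tcp_rot']).as_matrix()
print(R.round(3), s['time'])
print('flask',back('top',[(342,152)],0.),back('side',[(375,246)],0.), 'weight',back('top',[(326,172)],0.),back('side',[(346,236)],0.))
print('bottle',back('side',[(406,272)],0.),'block',back('top',[(314,318)],.02))
print('turq',back('top',[(412,265),(385,263)],.02))
```

```text
[[ 0.949 -0.     0.315]
 [-0.315 -0.001  0.949]
 [ 0.    -1.    -0.002]] 0.15
flask [[ 0.70966567 -0.02552613  0.        ]] [[ 0.7036447  -0.05260061  0.        ]] weight [[0.66587636 0.00753923 0.        ]] [[0.6707381  0.00102676 0.        ]]
bottle [[ 0.71075392 -0.13963148  0.        ]] block [[0.37395638 0.03006856 0.02      ]]
turq [[ 0.47714536 -0.15721235  0.02      ]
 [ 0.48002205 -0.10535802  0.02      ]]
```

>>> jog_arm(
  increments=[
    {"tx": 0.029, "tz": -0.034, "roll": 4.5, "fingers": 0.12},
    {"tx": 0.058, "tz": -0.068, "roll": 9, "fingers": 0.12},
    {"tx": 0.087, "tz": -0.102, "roll": 13.5, "fingers": 0.12},
    {"tx": 0.116, "tz": -0.136, "roll": 18, "fingers": 0.12},
    {"tx": 0.145, "tz": -0.17, "roll": 22.5, "fingers": 0.12},
    {"tx": 0.174, "tz": -0.204, "roll": 27, "fingers": 0.12},
    {"tx": 0.203, "tz": -0.238, "roll": 31.5, "fingers": 0.12},
    {"tx": 0.232, "tz": -0.272, "roll": 36, "fingers": 0.12},
  ],
)

```text
invalid input at $.increments[0]: expected keys fingers, tx, ty, tz, roll
```

>>> jog_arm(
  increments=[
    {"tx": 0.029, "ty": 0, "tz": -0.034, "roll": 4.5, "fingers": 0.12},
    {"tx": 0.058, "ty": 0, "tz": -0.068, "roll": 9, "fingers": 0.12},
    {"tx": 0.087, "ty": 0, "tz": -0.102, "roll": 13.5, "fingers": 0.12},
    {"tx": 0.116, "ty": 0, "tz": -0.136, "roll": 18, "fingers": 0.12},
    {"tx": 0.145, "ty": 0, "tz": -0.17, "roll": 22.5, "fingers": 0.12},
    {"tx": 0.174, "ty": 0, "tz": -0.204, "roll": 27, "fingers": 0.12},
    {"tx": 0.203, "ty": 0, "tz": -0.238, "roll": 31.5, "fingers": 0.12},
    {"tx": 0.232, "ty": 0, "tz": -0.272, "roll": 36, "fingers": 0.12},
  ],
)

```text
time: 0.95
ee_pos: [0.3475, 0.3074, 0.4047]
tcp_rot: [-0.628, 0.324, -0.324, 0.629]
force: [0.4, 0.6, 0.5]
opening: 0.357
```

>>> jog_arm(
  increments=[
    {"tx": 0.045, "ty": 0, "tz": -0.011, "roll": 4.5, "fingers": 0.12},
    {"tx": 0.09, "ty": 0, "tz": -0.022, "roll": 9, "fingers": 0.12},
    {"tx": 0.135, "ty": 0, "tz": -0.033, "roll": 13.5, "fingers": 0.12},
    {"tx": 0.18, "ty": 0, "tz": -0.044, "roll": 18, "fingers": 0.12},
    {"tx": 0.225, "ty": 0, "tz": -0.055, "roll": 22.5, "fingers": 0.12},
    {"tx": 0.27, "ty": 0, "tz": -0.066, "roll": 27, "fingers": 0.12},
    {"tx": 0.315, "ty": 0, "tz": -0.077, "roll": 31.5, "fingers": 0.12},
    {"tx": 0.36, "ty": 0, "tz": -0.087, "roll": 35.6, "fingers": 0.12},
  ],
)

```text
time: 1.75
ee_pos: [0.4862, -0.0359, 0.4048]
tcp_rot: [-0.499, 0.501, -0.501, 0.5]
force: [0.9, 1.6, -0.2]
opening: 0.115
```

Run:
```python
from h import *
s=telemetry.observe(); R=Rot.from_quat(s['tcp_rot']).as_matrix()
print(R.round(3), s['ee_pos'],s['time'],s['force'],s['opening'])
```

```text
[[-0.003  0.     1.   ]
 [-1.     0.001 -0.003]
 [-0.001 -1.     0.   ]] [ 0.48624871 -0.03586911  0.4048272 ] 1.75 [ 0.9071369   1.55420847 -0.16014171] 0.11471486728748927
```

>>> jog_arm(
  increments=[
    {"tx": 0.045, "ty": 0, "tz": 0.018, "roll": 0, "fingers": 0.12},
    {"tx": 0.09, "ty": 0, "tz": 0.036, "roll": 0, "fingers": 0.12},
    {"tx": 0.13, "ty": 0, "tz": 0.054, "roll": 0, "fingers": 0.12},
    {"tx": 0.13, "ty": 0.045, "tz": 0.054, "roll": 0, "fingers": 0.12},
    {"tx": 0.13, "ty": 0.09, "tz": 0.054, "roll": 0, "fingers": 0.12},
    {"tx": 0.13, "ty": 0.135, "tz": 0.054, "roll": 0, "fingers": 0.12},
    {"tx": 0.13, "ty": 0.17, "tz": 0.054, "roll": 0, "fingers": 0.12},
    {"tx": 0.13, "ty": 0.17, "tz": 0.054, "roll": 0, "fingers": 0.12},
  ],
)

```text
time: 2.55
ee_pos: [0.5382, -0.1629, 0.2302]
tcp_rot: [-0.502, 0.503, -0.497, 0.498]
force: [0.5, 0.9, 0.5]
opening: 0.12
```

Run:
```python
from h import *
s=telemetry.observe(); print(s['ee_pos'],s['force'])
t=optics.read_camera('top');w=optics.read_camera('wrist');sd=optics.read_camera('side')
cv2.imwrite('pics/w1.png',w);cv2.imwrite('pics/s1.png',sd)
crop(t,230,130,480,310,3,'pics/t1.png')
```

```text
[ 0.53821431 -0.16294749  0.23021771] [0.48972221 0.87628465 0.48704587]
```

View pics/w1.png

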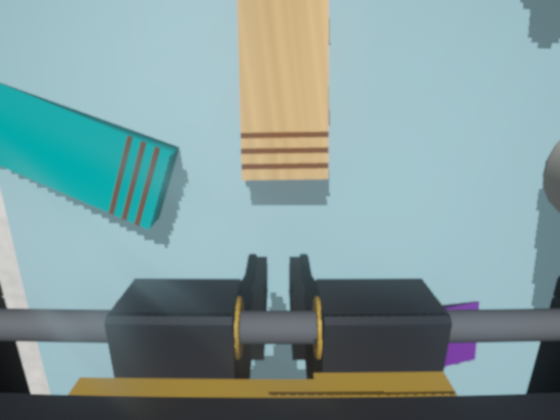

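View pics/s1.png

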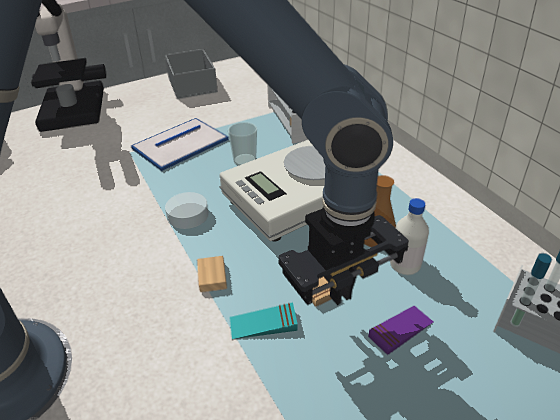

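View pics/t1.png

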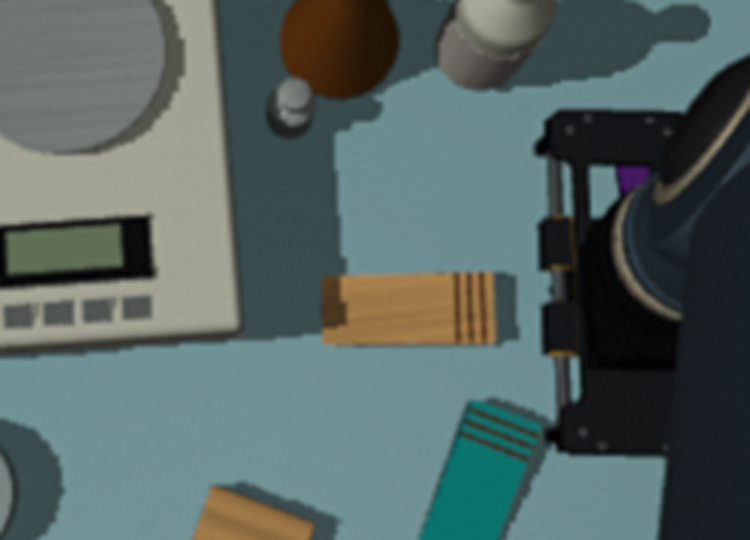

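The wrist picture shows the wedge butt centred at column 285, about 3 mm to +x of the fingers' centre near column 278. The turquoise decoy's corner at (178,150) is clear of the fingers' path. I'll descend and approach.

>>> jog_arm(
  increments=[
    {"tx": 0, "ty": 0.015, "tz": 0.003, "roll": 0, "fingers": 0.12},
    {"tx": 0, "ty": 0.03, "tz": 0.003, "roll": 0, "fingers": 0.12},
    {"tx": 0, "ty": 0.038, "tz": 0.003, "roll": 0, "fingers": 0.12},
    {"tx": -0.01, "ty": 0.038, "tz": 0.003, "roll": 0, "fingers": 0.12},
    {"tx": -0.015, "ty": 0.038, "tz": 0.003, "roll": 0, "fingers": 0.12},
    {"tx": -0.015, "ty": 0.038, "tz": 0.003, "roll": 0, "fingers": 0.12},
  ],
)

```text
time: 3.3
ee_pos: [0.5435, -0.1476, 0.1969]
tcp_rot: [-0.5, 0.5, -0.499, 0.501]
force: [0.5, -0.1, -0.9]
opening: 0.119
```

Run:
```python
from h import *
s=telemetry.observe(); R=Rot.from_quat(s['tcp_rot']).as_matrix()
print(R.round(3),s['ee_pos'],'tip',s['ee_pos']+R[:,1]*env.tip_reach,s['force'])
```

```text
[[ 0.002  0.     1.   ]
 [-1.     0.001  0.002]
 [-0.001 -1.     0.   ]] [ 0.54348797 -0.14757386  0.19685902] tip [ 0.54353151 -0.14741625  0.01465909] [ 0.50562959 -0.07302502 -0.91007192]
```

>>> jog_arm(
  increments=[
    {"tx": -0.006, "ty": 0.006, "tz": -0.001, "roll": 0, "fingers": 0.12},
    {"tx": -0.012, "ty": 0.006, "tz": -0.001, "roll": 0, "fingers": 0.12},
    {"tx": -0.02, "ty": 0.006, "tz": -0.001, "roll": 0, "fingers": 0.12},
    {"tx": -0.03, "ty": 0.006, "tz": -0.001, "roll": 0, "fingers": 0.12},
    {"tx": -0.04, "ty": 0.006, "tz": -0.001, "roll": 0, "fingers": 0.12},
    {"tx": -0.05, "ty": 0.006, "tz": -0.001, "roll": 0, "fingers": 0.12},
    {"tx": -0.055, "ty": 0.006, "tz": -0.001, "roll": 0, "fingers": 0.12},
    {"tx": -0.055, "ty": 0.006, "tz": -0.001, "roll": 0, "fingers": 0.12},
  ],
)

```text
time: 4.1
ee_pos: [0.5423, -0.0927, 0.1907]
tcp_rot: [-0.5, 0.5, -0.499, 0.501]
force: [-0.7, -0.5, -0.5]
opening: 0.117
```

Run:
```python
from h import *
s=telemetry.observe(); R=Rot.from_quat(s['tcp_rot']).as_matrix()
print(R.round(3),s['ee_pos'],'tip',s['ee_pos']+R[:,1]*env.tip_reach,s['force'])
t=optics.read_camera('top');w=optics.read_camera('wrist')
cv2.imwrite('pics/w2.png',w)
cv2.imwrite('pics/t2r.png',t)
crop(t,290,200,410,280,6,'pics/t2.png')
```

```text
[[ 0.002 -0.     1.   ]
 [-1.     0.001  0.002]
 [-0.001 -1.    -0.   ]] [ 0.54230927 -0.09270199  0.19068142] tip [ 0.54229066 -0.09258956  0.00848146] [-0.6944835  -0.4581033  -0.51232511]
```

View pics/w2.png

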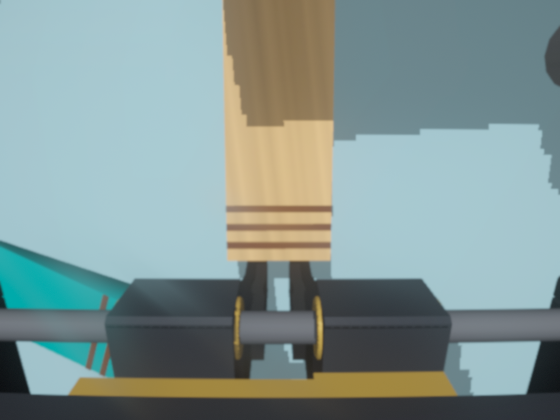

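View pics/t2.png

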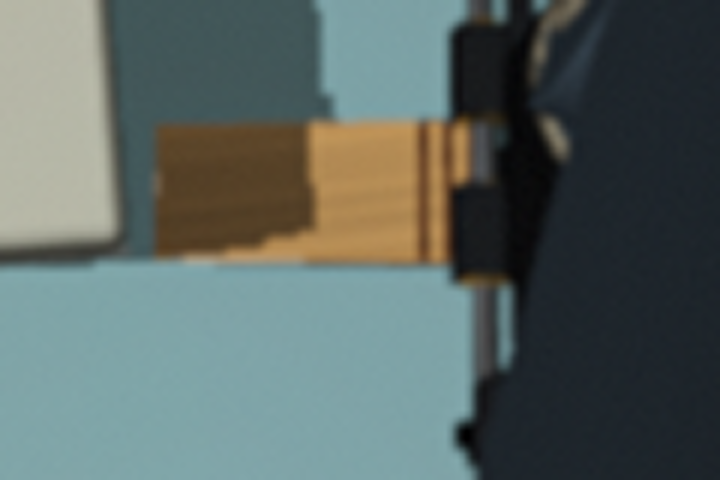

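Run:
```python
from h import *
f=lambda x,y:(290+(x+.5)/6-.5,200+(y+.5)/6-.5)
print(back('top',[f(156,123),f(156,259)],.002), back('top',[f(285,131),f(286,269)],.002))
# edges at z: far along (410,121),(410,263): thickness there
print(back('top',[f(410,121),f(410,263)],.0145))
```

```text
[[0.56459244 0.02814685 0.002     ]
 [0.51883055 0.02770854 0.002     ]] [[ 0.56268323 -0.01496816  0.002     ]
 [ 0.51634203 -0.01530138  0.002     ]]
[[ 0.56460817 -0.05485066  0.0145    ]
 [ 0.51760385 -0.05441739  0.0145    ]]
```

The wedge is tracking straight. Its thin end is at y = 0.028 and its centreline at x = 0.5415, about 4 mm from the foot's centre. I expect contact after about 65 mm more.

>>> jog_arm(
  increments=[
    {"tx": -0.008, "ty": 0, "tz": 0, "roll": 0, "fingers": 0.12},
    {"tx": -0.016, "ty": 0, "tz": 0, "roll": 0, "fingers": 0.12},
    {"tx": -0.024, "ty": 0, "tz": 0, "roll": 0, "fingers": 0.12},
    {"tx": -0.032, "ty": 0, "tz": 0, "roll": 0, "fingers": 0.12},
    {"tx": -0.04, "ty": 0, "tz": 0, "roll": 0, "fingers": 0.12},
    {"tx": -0.046, "ty": 0, "tz": 0, "roll": 0, "fingers": 0.12},
    {"tx": -0.05, "ty": 0, "tz": 0, "roll": 0, "fingers": 0.12},
    {"tx": -0.05, "ty": 0, "tz": 0, "roll": 0, "fingers": 0.12},
  ],
)

```text
time: 5.0
ee_pos: [0.5421, -0.0431, 0.1906]
tcp_rot: [-0.5, 0.5, -0.499, 0.5]
force: [0.3, -0.4, -0.2]
opening: 0.121
```

>>> jog_arm(
  increments=[
    {"tx": -0.002, "ty": 0, "tz": 0, "roll": 0, "fingers": 0.12},
    {"tx": -0.004, "ty": 0, "tz": 0, "roll": 0, "fingers": 0.12},
    {"tx": -0.006, "ty": 0, "tz": 0, "roll": 0, "fingers": 0.12},
    {"tx": -0.006, "ty": 0, "tz": 0, "roll": 0, "fingers": 0.12},
  ],
)

```text
time: 5.4
ee_pos: [0.5422, -0.0378, 0.1907]
tcp_rot: [-0.5, 0.5, -0.5, 0.5]
force: [0.9, 0.7, 0.0]
opening: 0.118
```

>>> jog_arm(
  increments=[
    {"tx": -0.001, "ty": 0, "tz": 0, "roll": 0, "fingers": 0.12},
    {"tx": -0.002, "ty": 0, "tz": 0, "roll": 0, "fingers": 0.12},
    {"tx": -0.003, "ty": 0, "tz": 0, "roll": 0, "fingers": 0.12},
    {"tx": -0.003, "ty": 0, "tz": 0, "roll": 0, "fingers": 0.12},
  ],
)

```text
time: 5.8
ee_pos: [0.5422, -0.0348, 0.1907]
tcp_rot: [-0.5, 0.5, -0.5, 0.5]
force: [0.7, 0.5, 0.1]
opening: 0.118
```

>>> jog_arm(
  increments=[
    {"tx": -0.001, "ty": 0, "tz": 0, "roll": 0, "fingers": 0.12},
    {"tx": -0.002, "ty": 0, "tz": 0, "roll": 0, "fingers": 0.12},
    {"tx": -0.002, "ty": 0, "tz": 0, "roll": 0, "fingers": 0.12},
  ],
)

```text
time: 6.1
ee_pos: [0.5422, -0.0328, 0.1907]
tcp_rot: [-0.5, 0.5, -0.5, 0.5]
force: [-0.2, 0.1, 0.2]
opening: 0.119
```

>>> jog_arm(
  increments=[
    {"tx": -0.001, "ty": 0, "tz": 0, "roll": 0, "fingers": 0.12},
    {"tx": -0.002, "ty": 0, "tz": 0, "roll": 0, "fingers": 0.12},
    {"tx": -0.002, "ty": 0, "tz": 0, "roll": 0, "fingers": 0.12},
  ],
)

```text
time: 6.4
ee_pos: [0.5422, -0.0308, 0.1907]
tcp_rot: [-0.5, 0.5, -0.5, 0.5]
force: [0.2, -1.3, 0.3]
opening: 0.121
```

Run:
```python
from h import *
s=telemetry.observe(); print(s['ee_pos'],s['force'])
w=optics.read_camera('wrist');sd=optics.read_camera('side');t=optics.read_camera('top')
crop(sd,210,140,390,310,4,'pics/s3.png'); crop(w,150,0,400,300,2.6,'pics/w3.png'); cv2.imwrite('pics/t3r.png',t)
```

```text
[ 0.54216129 -0.03079315  0.19069552] [ 0.15962506 -1.32224317  0.34208385]
```

View pics/s3.png

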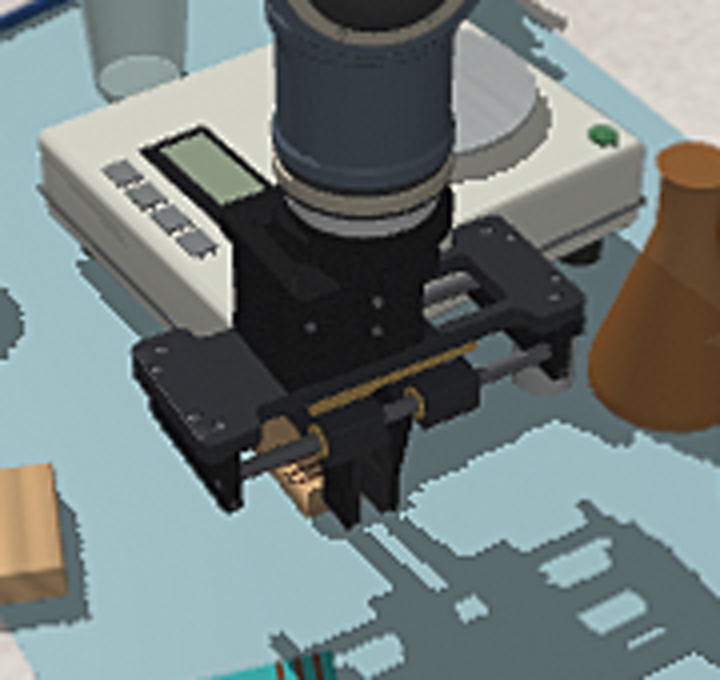

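View pics/w3.png

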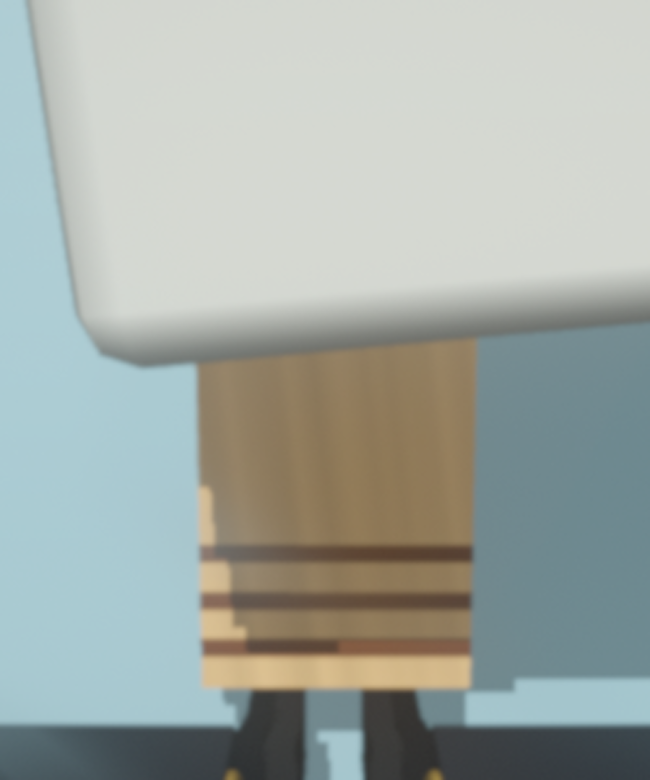

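The wrist view shows the wedge running squarely under the housing corner, with its butt against both fingertips at crop row 690. There's no clear load yet, so I'll creep.

>>> jog_arm(
  increments=[
    {"tx": -0.001, "ty": 0, "tz": 0, "roll": 0, "fingers": 0.12},
    {"tx": -0.001, "ty": 0, "tz": 0, "roll": 0, "fingers": 0.12},
  ],
)

```text
time: 6.75
ee_pos: [0.5422, -0.0299, 0.1907]
tcp_rot: [-0.5, 0.5, -0.5, 0.5]
force: [0.0, 0.3, -0.1]
opening: 0.117
```

>>> jog_arm(
  increments=[
    {"tx": -0.001, "ty": 0, "tz": 0, "roll": 0, "fingers": 0.12},
    {"tx": -0.001, "ty": 0, "tz": 0, "roll": 0, "fingers": 0.12},
  ],
)

```text
time: 6.95
ee_pos: [0.5421, -0.0289, 0.1907]
tcp_rot: [-0.5, 0.5, -0.5, 0.5]
force: [-0.2, -0.1, 0.2]
opening: 0.122
```

>>> jog_arm(
  increments=[
    {"tx": -0.001, "ty": 0, "tz": 0, "roll": 0, "fingers": 0.12},
    {"tx": -0.001, "ty": 0, "tz": 0, "roll": 0, "fingers": 0.12},
  ],
)

```text
time: 7.15
ee_pos: [0.5422, -0.0278, 0.1907]
tcp_rot: [-0.5, 0.5, -0.5, 0.5]
force: [-0.4, -0.0, 0.0]
opening: 0.12
```

>>> jog_arm(
  increments=[
    {"tx": -0.001, "ty": 0, "tz": 0, "roll": 0, "fingers": 0.12},
    {"tx": -0.001, "ty": 0, "tz": 0, "roll": 0, "fingers": 0.12},
  ],
)

```text
time: 7.35
ee_pos: [0.5422, -0.0268, 0.1907]
tcp_rot: [-0.5, 0.5, -0.5, 0.5]
force: [0.5, -0.3, -0.2]
opening: 0.12
```

>>> jog_arm(
  increments=[
    {"tx": -0.001, "ty": 0, "tz": 0, "roll": 0, "fingers": 0.12},
    {"tx": -0.001, "ty": 0, "tz": 0, "roll": 0, "fingers": 0.12},
  ],
)

```text
time: 7.55
ee_pos: [0.5422, -0.0259, 0.1907]
tcp_rot: [-0.5, 0.5, -0.5, 0.5]
force: [0.6, -0.6, 0.8]
opening: 0.119
```

>>> jog_arm(
  increments=[
    {"tx": -0.001, "ty": 0, "tz": 0, "roll": 0, "fingers": 0.12},
    {"tx": -0.001, "ty": 0, "tz": 0, "roll": 0, "fingers": 0.12},
  ],
)

```text
time: 7.75
ee_pos: [0.5422, -0.0252, 0.1907]
tcp_rot: [0.5, -0.5, 0.5, -0.5]
force: [0.5, -2.3, -0.2]
opening: 0.115
```

>>> jog_arm(
  increments=[
    {"tx": -0.001, "ty": 0, "tz": 0, "roll": 0, "fingers": 0.12},
    {"tx": -0.001, "ty": 0, "tz": 0, "roll": 0, "fingers": 0.12},
  ],
)

```text
time: 7.95
ee_pos: [0.5421, -0.0246, 0.1907]
tcp_rot: [0.5, -0.5, 0.5, -0.5]
force: [0.6, -3.3, 0.2]
opening: 0.119
```

>>> jog_arm(
  increments=[
    {"tx": -0.001, "ty": 0, "tz": 0, "roll": 0, "fingers": 0.12},
    {"tx": -0.001, "ty": 0, "tz": 0, "roll": 0, "fingers": 0.12},
  ],
)

```text
time: 8.15
ee_pos: [0.5421, -0.024, 0.1908]
tcp_rot: [0.5, -0.5, 0.501, -0.5]
force: [0.2, -5.6, -0.7]
opening: 0.12
```

>>> jog_arm(
  increments=[
    {"tx": -0.001, "ty": 0, "tz": 0, "roll": 0, "fingers": 0.12},
    {"tx": -0.001, "ty": 0, "tz": 0, "roll": 0, "fingers": 0.12},
  ],
)

```text
time: 8.35
ee_pos: [0.5421, -0.0235, 0.1907]
tcp_rot: [0.5, -0.499, 0.501, -0.499]
force: [-0.8, -6.4, -1.5]
opening: 0.122
```

>>> jog_arm(
  increments=[
    {"tx": -0.001, "ty": 0, "tz": 0, "roll": 0, "fingers": 0.12},
    {"tx": -0.001, "ty": 0, "tz": 0, "roll": 0, "fingers": 0.12},
  ],
)

```text
time: 8.55
ee_pos: [0.542, -0.0231, 0.1908]
tcp_rot: [0.5, -0.499, 0.501, -0.499]
force: [0.5, -7.6, -0.5]
opening: 0.121
```

Run:
```python
from h import *
s=telemetry.observe(); print(s['ee_pos'],s['force'])
t0=cv2.imread('pics/top0.png');t=optics.read_camera('top');cv2.imwrite('pics/t4r.png',t)
t3=cv2.imread('pics/t3r.png')
g=lambda a:np.float32(cv2.cvtColor(a[100:250,192:290],cv2.COLOR_BGR2GRAY))
for a in (t0,t3): print(cv2.phaseCorrelate(g(a),g(t),cv2.createHanningWindow((98,150),cv2.CV_32F)))
```

```text
[ 0.54201907 -0.02314003  0.19077216] [ 0.51939464 -7.61136998 -0.46254888]
((0.0196837163374326, 0.002064014271596193), 0.9200202550252279)
((0.0056599084547315215, 0.06060497399079168), 0.9383223286946615)
```

>>> jog_arm(
  increments=[
    {"tx": -0.001, "ty": 0, "tz": 0, "roll": 0, "fingers": 0.12},
    {"tx": -0.002, "ty": 0, "tz": 0, "roll": 0, "fingers": 0.12},
    {"tx": -0.002, "ty": 0, "tz": 0, "roll": 0, "fingers": 0.12},
  ],
)

```text
time: 8.9
ee_pos: [0.5419, -0.0219, 0.1908]
tcp_rot: [0.5, -0.499, 0.502, -0.499]
force: [-0.5, -10.1, -1.3]
opening: 0.123
```

```bash
cat > bal.py <<'E'
from h import *
import sys
s=telemetry.observe(); print(s['time'],s['ee_pos'],s['force'])
t0=cv2.imread('pics/top0.png');t=optics.read_camera('top');cv2.imwrite('pics/t%s.png'%sys.argv[1],t)
w=optics.read_camera('wrist');cv2.imwrite('pics/w%s.png'%sys.argv[1],w)
g=lambda a:np.float32(cv2.cvtColor(a[100:250,192:290],cv2.COLOR_BGR2GRAY))
print(cv2.phaseCorrelate(g(t0),g(t),cv2.createHanningWindow((98,150),cv2.CV_32F)))
E
python3 bal.py 5
```

```text
8.9 [ 0.54189832 -0.02192362  0.19079794] [ -0.4882071  -10.14292914  -1.32246358]
((-0.521594034123666, -0.08718896426583456), 0.9291167458852132)
```

View pics/w5.png

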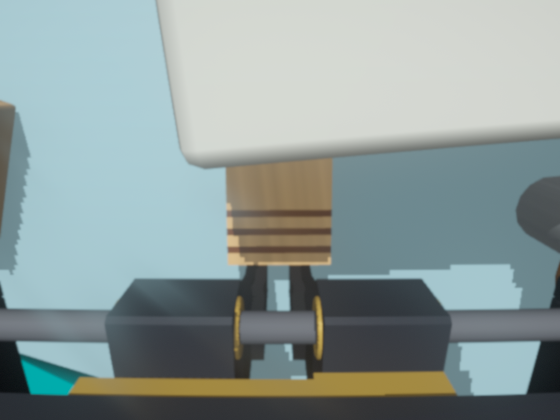

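The balance moved less than about 1 mm (−0.5 px) under the 10 N push, and the wedge is snug. I'll back off and check.

>>> jog_arm(
  increments=[
    {"tx": 0.005, "ty": 0, "tz": 0, "roll": 0, "fingers": 0.12},
    {"tx": 0.02, "ty": 0, "tz": 0, "roll": 0, "fingers": 0.12},
    {"tx": 0.04, "ty": 0, "tz": 0, "roll": 0, "fingers": 0.12},
    {"tx": 0.04, "ty": -0.04, "tz": 0, "roll": 0, "fingers": 0.12},
    {"tx": 0.04, "ty": -0.08, "tz": 0, "roll": 0, "fingers": 0.12},
    {"tx": 0.04, "ty": -0.11, "tz": 0, "roll": 0, "fingers": 0.12},
    {"tx": 0.04, "ty": -0.11, "tz": 0, "roll": 0, "fingers": 0.12},
  ],
)

```text
time: 9.7
ee_pos: [0.5436, -0.0597, 0.3048]
tcp_rot: [-0.498, 0.498, -0.502, 0.503]
force: [0.3, 0.3, 0.1]
opening: 0.118
```

```bash
python3 bal.py 6
python3 - <<'E'
from h import *
crop(cv2.imread('pics/t6.png'),250,160,400,270,5,'pics/t6c.png')
s=optics.read_camera('side');crop(s,210,140,390,310,4,'pics/s6.png')
E
```

```text
9.7 [ 0.5436374  -0.05971539  0.30480853] [0.26997032 0.28238338 0.13404169]
((-0.4955359182145642, -0.08497541013498733), 0.9360804473876954)
```

View pics/w6.png

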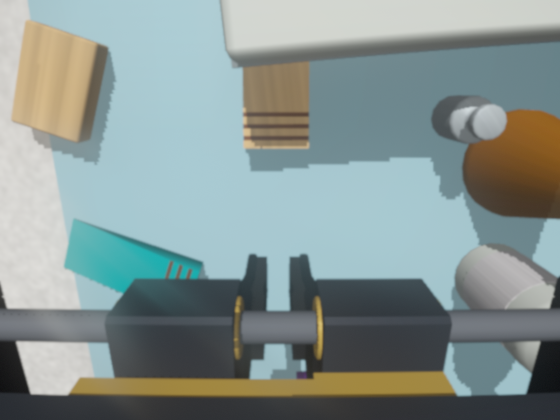

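View pics/s6.png

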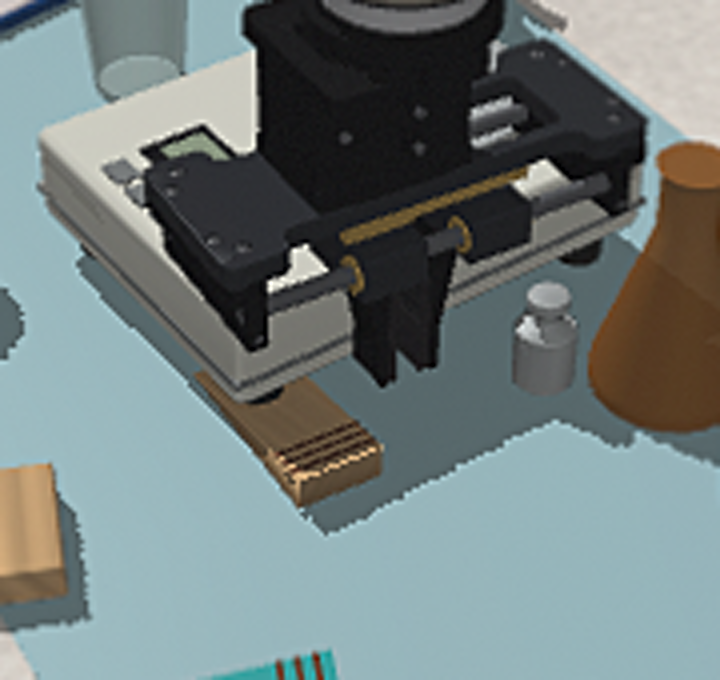

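View pics/t6c.png

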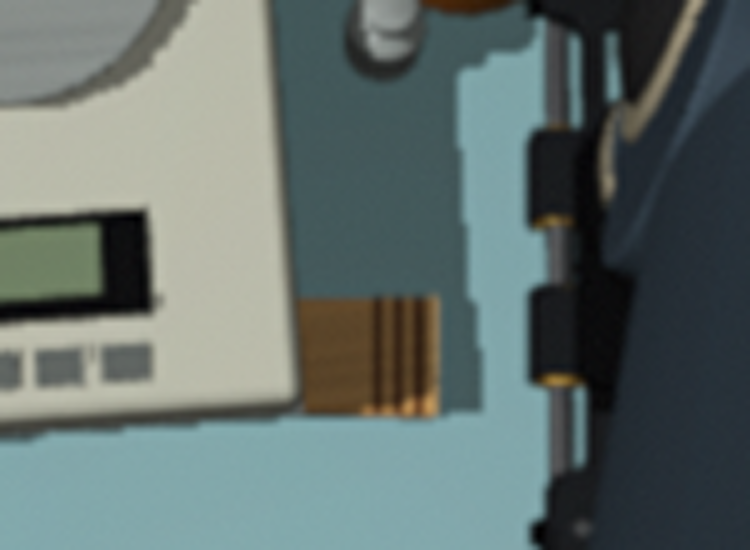

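The side view shows the foot standing on the wedge at about crop (263,397), and the wedge flat and straight in the top view. The balance has shifted less than 1 mm. Next I'll go above the press spot.

>>> jog_arm(
  increments=[
    {"tx": -0.04, "ty": 0, "tz": -0.002, "roll": 0, "fingers": 0.05},
    {"tx": -0.08, "ty": 0, "tz": -0.004, "roll": 0, "fingers": 0.05},
    {"tx": -0.115, "ty": 0, "tz": -0.005, "roll": 0, "fingers": 0.05},
    {"tx": -0.123, "ty": 0, "tz": -0.005, "roll": 0, "fingers": 0.05},
    {"tx": -0.123, "ty": 0.015, "tz": -0.005, "roll": 0, "fingers": 0.05},
    {"tx": -0.123, "ty": 0.03, "tz": -0.005, "roll": 0, "fingers": 0.05},
    {"tx": -0.123, "ty": 0.036, "tz": -0.005, "roll": 0, "fingers": 0.05},
    {"tx": -0.123, "ty": 0.036, "tz": -0.005, "roll": 0, "fingers": 0.05},
  ],
)

```text
time: 10.65
ee_pos: [0.5366, 0.0631, 0.2631]
tcp_rot: [-0.501, 0.501, -0.5, 0.499]
force: [-0.4, 0.1, 0.2]
opening: 0.052
```

Run:
```python
from h import *
s=telemetry.observe(); R=Rot.from_quat(s['tcp_rot']).as_matrix()
print('tip',s['ee_pos']+R[:,1]*env.tip_reach,s['force'],R.round(3))
f=lambda x,y:(250+(x+.5)/5-.5,160+(y+.5)/5-.5)
b=back('top',[f(439,297),f(437,415)],.02);print(b)
cv2.imwrite('pics/s7.png',optics.read_camera('side'))
```

```text
tip [0.53593402 0.06291831 0.08091946] [-0.38955772  0.05043971  0.18051043] [[-0.001 -0.003  1.   ]
 [-1.    -0.001 -0.001]
 [ 0.001 -1.    -0.003]]
[[ 0.56436464 -0.01380998  0.02      ]
 [ 0.51774989 -0.01302757  0.02      ]]
```

View pics/s7.png

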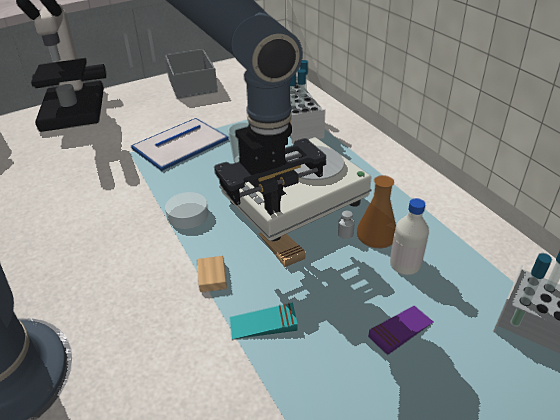

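The fingertips are over the corner, at z = 0.081 and close to the press spot. The foot sits at about x = +23 mm, y ≈ 4 mm in the wedge frame. Now I'll press down gently.

>>> jog_arm(
  increments=[
    {"tx": 0, "ty": 0.001, "tz": 0, "roll": 0, "fingers": 0.05},
    {"tx": 0, "ty": 0.002, "tz": 0, "roll": 0, "fingers": 0.05},
    {"tx": 0, "ty": 0.003, "tz": 0, "roll": 0, "fingers": 0.05},
    {"tx": 0, "ty": 0.003, "tz": 0, "roll": 0, "fingers": 0.05},
  ],
)

```text
time: 11.1
ee_pos: [0.5371, 0.064, 0.2619]
tcp_rot: [-0.5, 0.5, -0.5, 0.5]
force: [0.6, -0.4, 0.1]
opening: 0.051
```

>>> jog_arm(
  increments=[
    {"tx": 0, "ty": 0.001, "tz": 0, "roll": 0, "fingers": 0.05},
    {"tx": 0, "ty": 0.001, "tz": 0, "roll": 0, "fingers": 0.05},
  ],
)

```text
time: 11.3
ee_pos: [0.5371, 0.0641, 0.2607]
tcp_rot: [-0.5, 0.5, -0.5, 0.5]
force: [-0.7, 0.6, 0.2]
opening: 0.048
```

>>> jog_arm(
  increments=[
    {"tx": 0, "ty": 0.001, "tz": 0, "roll": 0, "fingers": 0.05},
    {"tx": 0, "ty": 0.001, "tz": 0, "roll": 0, "fingers": 0.05},
  ],
)

```text
time: 11.5
ee_pos: [0.5371, 0.064, 0.2597]
tcp_rot: [-0.5, 0.5, -0.5, 0.5]
force: [-0.4, -1.0, 0.2]
opening: 0.048
```

>>> jog_arm(
  increments=[
    {"tx": 0, "ty": 0.001, "tz": 0, "roll": 0, "fingers": 0.05},
    {"tx": 0, "ty": 0.001, "tz": 0, "roll": 0, "fingers": 0.05},
  ],
)

```text
time: 11.7
ee_pos: [0.5372, 0.0639, 0.2596]
tcp_rot: [-0.5, 0.5, -0.5, 0.5]
force: [-2.6, -0.1, 8.6]
opening: 0.048
```

>>> jog_arm(
  increments=[
    {"tx": 0, "ty": 0.001, "tz": 0, "roll": 0, "fingers": 0.05},
    {"tx": 0, "ty": 0.001, "tz": 0, "roll": 0, "fingers": 0.05},
  ],
)

```text
time: 11.9
ee_pos: [0.5373, 0.0637, 0.2595]
tcp_rot: [-0.5, 0.501, -0.499, 0.5]
force: [-4.4, 0.4, 15.9]
opening: 0.048
```

The corner is solid: it dipped about 0.1 mm at 16 N. I'll ease to about 11 N and hold.

>>> jog_arm(
  increments=[
    {"tx": 0, "ty": -0.0006, "tz": 0, "roll": 0, "fingers": 0.05},
    {"tx": 0, "ty": -0.0006, "tz": 0, "roll": 0, "fingers": 0.05},
    {"tx": 0, "ty": -0.0006, "tz": 0, "roll": 0, "fingers": 0.05},
    {"tx": 0, "ty": -0.0006, "tz": 0, "roll": 0, "fingers": 0.05},
  ],
)

```text
time: 12.3
ee_pos: [0.5372, 0.0638, 0.2596]
tcp_rot: [-0.5, 0.5, -0.5, 0.5]
force: [-3.3, 0.3, 10.9]
opening: 0.047
```

>>> jog_arm(
  increments=[
    {"tx": 0, "ty": -0.002, "tz": 0, "roll": 0, "fingers": 0.05},
    {"tx": 0, "ty": -0.005, "tz": 0, "roll": 0, "fingers": 0.05},
    {"tx": 0, "ty": -0.02, "tz": 0, "roll": 0, "fingers": 0.05},
    {"tx": 0, "ty": -0.06, "tz": 0, "roll": 0, "fingers": 0.05},
    {"tx": 0.02, "ty": -0.1, "tz": 0, "roll": 0, "fingers": 0.05},
    {"tx": 0.06, "ty": -0.12, "tz": 0, "roll": 0, "fingers": 0.05},
    {"tx": 0.1, "ty": -0.12, "tz": 0, "roll": 0, "fingers": 0.05},
    {"tx": 0.14, "ty": -0.12, "tz": 0, "roll": 0, "fingers": 0.05},
  ],
)

```text
time: 13.1
ee_pos: [0.5371, -0.0774, 0.3804]
tcp_rot: [-0.499, 0.499, -0.5, 0.501]
force: [0.7, -0.1, 0.2]
opening: 0.048
```

>>> jog_arm(
  increments=[
    {"tx": 0.04, "ty": 0, "tz": 0, "roll": 0, "fingers": 0.05},
    {"tx": 0.08, "ty": 0, "tz": 0, "roll": 0, "fingers": 0.05},
    {"tx": 0.12, "ty": 0, "tz": 0, "roll": 0, "fingers": 0.05},
    {"tx": 0.12, "ty": 0, "tz": 0, "roll": 0, "fingers": 0.05},
  ],
)

```text
time: 13.5
ee_pos: [0.5355, -0.2025, 0.3799]
tcp_rot: [0.498, -0.501, 0.504, -0.497]
force: [-0.2, -0.8, -0.1]
opening: 0.05
```

```bash
python3 bal.py 8
python3 - <<'E'
from h import *
crop(cv2.imread('pics/t8.png'),190,100,400,270,3.5,'pics/t8c.png')
s=optics.read_camera('side');crop(s,210,140,390,310,4,'pics/s8.png')
E
```

```text
13.5 [ 0.53549246 -0.20247079  0.37992283] [-0.16159016 -0.75132417 -0.0896551 ]
((-0.5282299426678136, -0.10619624645902093), 0.9399600351969402)
```

View pics/t8c.png

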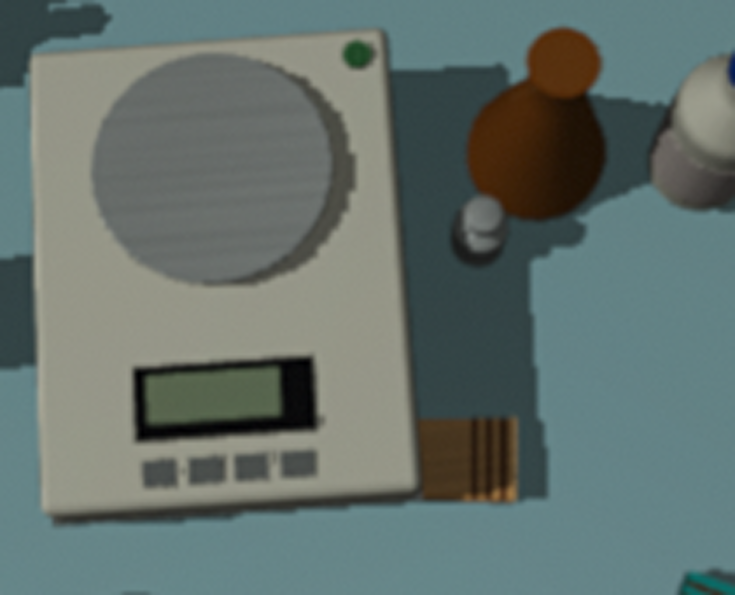

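View pics/s8.png

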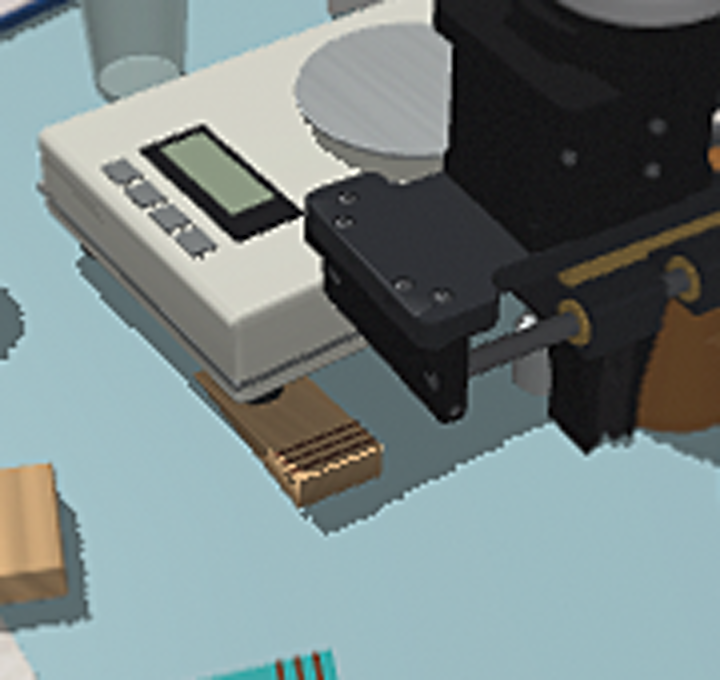

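The wedge is flat and in place under the foot, the balance is steady, the bystanders are untouched, and the arm is clear. I'll hand in.

>>> jog_arm(
  increments=[
    {"tx": 0, "ty": 0, "tz": 0, "roll": 0, "fingers": 0.05},
    {"tx": 0, "ty": 0, "tz": 0, "roll": 0, "fingers": 0.05},
  ],
)

```text
time: 13.85
ee_pos: [0.5376, -0.1944, 0.3783]
tcp_rot: [-0.501, 0.499, -0.499, 0.501]
force: [-0.5, 0.2, 0.0]
opening: 0.052
```

```bash
python3 -c "
from workcell import ticket
print(ticket.hand_in())"
```

```text
the job is handed in; nothing more can be done
None
```

I slid the wedge thin end first under the short foot, pressed the corner to check it, moved clear and handed the job in at about 14 s of the 58 s allowed. No verdict was reported.

- **Wedge:** It met the foot about where I had predicted. I pushed it roughly 3.5 mm further, ending at about 10 N, which is slightly above the expected 4 to 8 N. By the camera, the foot's centre sits at about x = +23 mm, y ≈ 4 mm in the wedge frame, well inside its outline. The wedge looked flat and straight, and it stayed put after the fingers left it.
- **Press:** I pressed up to 16 N on the corner, then held about 11 N. The corner gave only about 0.1 mm, against the 9 mm dip it would have had without the wedge.
- **Balance:** It moved about 1 mm (0.5 px in the top view) under the push and not noticeably after that. I saw no tilt and estimate the corner lifted about 0.4 mm, or roughly 0.2°. I did not measure the tilt or the load on the wedge directly.
- **Bystanders and camera error:** The bystanders in the final views looked undisturbed. The side camera's calibration disagreed with the top camera's by about 2 to 3 px for both the wedge and the balance, so I used the top camera for positions.

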